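# Raise the magnifier one notch and clip in the master-stone plate

## Robot

A 6-joint arm with a two-finger parallel gripper is mounted at the origin on the work surface. World frame = base frame: x ahead of the robot, y to its left, z up, the work surface at z = 0. Lengths are in m, angles in degrees, forces in N, time in s.
With the tool pointing down it reaches from about 0.325 to 0.775 m from the base axis. Payload 9.3 kg.
Tool frame: the origin (TCP) lies at the very end of the fingers, on their centre line; the grasp point (between the pads) lies 19 mm behind it; z points along the fingers, y is the direction in which the jaws open and shut (so a half turn about z gives the same grasp; the last joint's range is limited). The gripper opens to 85 mm and grips with 20 to 120 N. Pads are 22 mm wide; open, the fingers measure 114 mm over their backs; the gripper's body (76 mm by 85 mm) begins 54 mm behind the grasp point. The pads swing forward as they close: fully open they stand 13 mm farther back than shut.
Start: joints at [63.277, 14.817, 1.232, 76.415, 0, 81.257], TCP at [0.17, 0.523, 0.231] pointing down, gripper open.
Joint ranges: [-174.27, 174.27], [-52.1, 104.24], [-59.71, 78.15], [-110.17, 111.67], [-87.03, 83.33], [-180, 180]. Speed limits (degrees/s): [127.2, 127.2, 159.86, 180, 180, 180].

## Interface

Orientations are given as a 3x3 rotation matrix whose columns are the frame's x, y, z axes.
In Python, from station import ctrl, eyes gives the robot as it stands. The module is installed in compiled form; this text tells all that it offers.
- The arm moves only by the tool move_arm, never from a script. Its arguments are lists of equal length, an entry for each row: "gripper": the gripper's target within -1 to 1 (shut at 1, half-way at 0, fully open at -1); "delta_pos": the shift along the tool's x, y, z in units of 30 mm (1.0 is 30 mm), a list of three; "turn": the turn, a rotation vector about the tool's x, y, z in units of 8 degrees (1.0 is 8 degrees), a list of three. In form: {"gripper": [gripper, ...], "delta_pos": [[dx, dy, dz], ...], "turn": [[wx, wy, wz], ...]}. A call has 1 to 20 rows; each row is the pose to reach, as a shift and turn from the pose commanded when the call began, along the tool's axes at that moment; what a row does not reach only later rows make up. A row lasts 1/8 s, in which the tool goes at most 62.5 mm and 10.7 degrees, less where a joint would pass 70% of its speed; a pose out of reach is approached as far as the arm can. A call with a gripper value outside its range is refused whole. The fingers move at their own pace and stop on an object; "grip_force" is the grip in N (left out, the last holds). Time passes only in rows, so rows that repeat a pose let the fingers close. It gives the time, the measured TCP pose, the force and the opening at its end, in the units of the state.
- ctrl.sense(): the state, without advancing time (a new reading comes with each control period).
- eyes.get_image(name): name is "side" or "top"; returns the picture (384x512x3 uint8, blue, green, red); there is no depth.
- eyes.camera_info(name): a dict with "fov_y" (degrees; the focal length in pixels is half the picture's height over the tangent of half this angle, whatever the lens; pixels are square), "cx", "cy" (the principal point, pixels), "k1" (the pictures are not rectified: a ray, as slopes to the right and down, at radius r is drawn at 1 + k1 r^2 times it, then the intrinsics apply), "xyz" and "rotation" of the camera in the world. Camera axes: x right, y down, z forward; pixel columns grow to the right and rows downward; lengths in m; the calibration is good to about 2 mm. A picture is of the moment at which its call begins. camera_info takes no time and is no camera call.
- ctrl.finish_job(): hands the job in, once; it reports no verdict.
Trained networks look in the newest picture that a camera, given by its name, has taken for a name from the list of things; names that differ only in an ending like _2 or _b are one class to them, and where a whole thing is asked for, a point or a joint stands for the part that bears it (a point fixed in the world has none). Each returns a list of dicts, best first, with "score" (0 to 1); they miss things now and then, are a little off and sometimes report something else, mostly with a low value. They report only what shows in the picture. A call takes as long as a camera call.
- eyes.look_for(name, camera): "uv" ([column, row] in pixels, amid what is visible of it).
- eyes.masks_of(name, camera): "region" (384x512 bool, what is visible of it) and "uv" ([column, row] in pixels, amid what is visible of it).
The state is a dict: "time_s": time; "q": joint angles; "dq": joint speeds; "effort": joint torques, N m; "eef_pos": TCP position; "tcp_rot": TCP orientation; "ft_force": force on the tool from outside, world axes, zero at the start; "moment": the same for the moment, N m; "grip_width": finger opening in m.
Only numpy, scipy, OpenCV 4.12 (cv2) and the standard library are available. Lean on these libraries where they do the work, as an engineer would, in place of code of your own. Each camera call takes 0.05 s, during which the arm holds its last target.

## Task

Lift the white magnifier head by its orange handle to the next notch, one notch and no higher, so that its red pawl catches and the head stays up by itself. Then take the glass master-stone plate by its black grip and slide it, grip end last, along the stage, under the head and both sprung clips, until it is fully home against the brass stop and both blue rollers have snapped down behind the ridges. Let go, and leave the other things on the desk where they are.

Things in the scene. Friction and masses are not known exactly. Their poses are not given: they have to be found in the camera images.
- stand: grading stand, fixed: grey base 190 x 215 x 14 mm, black stage with flat top 45 mm above the desk (x -90..+80, y -58..+58 mm), aluminium column 30 x 30 mm at x 30, y 110, 266 mm high, brass rack teeth 40 mm apart on its +x face. Origin: on the desk under the stage's centre; x is the way the plate slides in, from the open mouth to the stop; y to the column; z up.
- stage_home (a point): point on the stage top where the plate's origin lies when fully home, (0, 0, 45) mm in the stand's frame. Axes as the stand's; the plate's axes point the same way when home. Brass stop 34 mm wide, 7 high, face at x +55.
- stage_mouth (a point): middle of the stage's open end, on its top, (-90, 0, 45) mm in the stand's frame; axes as the stand's. Two aluminium guide rails 5 mm high, inner faces at y -42.5 and +42.5 mm, run from stand x -70 to +55 and flare outward from x -70 to -92.
- head (a joint): height of the magnifier head in m above its start. It slides straight up, about 0.7 kg, and rests on a rack tooth at about 0, on the next at 0.040, then 0.080. The red pawl clicks over a tooth as the head passes its resting height there (lift 5 mm more to be sure); let go between teeth, the head falls back to the lower one. Once caught it cannot be lowered again.
- head_front (a point): middle of the lower front edge of the head, moving with it; axes as the stand's. The head is a white lens frame 30 mm thick over stand x -27..+79, y -53..+53; its underside is 26 mm above the stage at first, 66 mm one notch up. This edge ends up over the plate's grip, where an upright gripper would strike it: lean the tool back from it, 25 to 45 degrees.
- head_grip (a point): point to grip on the orange handle, mid width and height, moving with the head: a bar 18 mm wide (y), 16 mm high (z) that sticks out of the carriage in -x, 80 mm free; the point lies 25 mm from its end, 90 mm above the desk at first. Axes as the stand's.
- clip_left (a joint): lift angle in rad of the sprung clip at stand y +29 mm: a steel arm hinged at x +70, its blue, freely turning roller (12 mm across, axis along y) at x +10. 0 = down, roller 4 mm above the stage; about 0.035 on the glass, 0.085 on top of a ridge. It presses with about 3 N; pushing the plate past both takes up to about 15 N.
- clip_right (a joint): the same for the clip at stand y -29 mm
- plate: loose glass plate in an aluminium frame, 110 (x) x 80 (y) x 6 mm, about 0.22 kg, flat on the desk. Origin: centre of its underside. +x is the rounded leading edge. Brass ridges with round tops 9 mm above the underside at x +20, y 18..40 on both sides. Black upright grip: fin 36 mm long (x -54..-18), 14 mm thick (y -7..+7), from the glass up to 46 mm above the underside.
- bowl: bystander: round white porcelain bowl, 116 mm wide, 45 mm high; origin under its centre
- egg: bystander: milky quartz egg in a brass foot, 52 mm wide, 69 mm high; origin under its centre
- loupe: bystander: silver-rimmed loupe with a black handle, about 95 x 42 x 12 mm; origin under its lens, handle to its -x
- tweezers: bystander: steel tweezers, 135 x 15 x 8 mm, lying along their x; origin at the middle of the underside
- casket: bystander, fixed: open burgundy gem casket, 140 x 190 x 70 mm, its lid standing up at its +x side to 205 mm; origin under its centre

How it is judged (in metres and radians):
On the way, in this order (a step that is already met when the one before it is completed fails the run):
1. the head rests on the next notch, let go, before the plate goes in (value of joint head between 0.036 and 0.044 m and contact force between the fingers and head below 0.1 N), for 0.2 s.
2. the plate is home under both clips (x of plate in the frame of stage_home above -0.003 m and z of plate in the frame of stage_home below 0.003 m and value of joint clip_left between 0.012 and 0.07 rad and value of joint clip_right between 0.012 and 0.07 rad), for 0.2 s.
At the end, for the whole second after the job is handed in: Head 0.036 to 0.044 m above its start, on the first notch; plate at rest and flat on the stage, within 3 mm of fully home along x and 4 mm across, straight within 4 degrees; both rollers down on the glass behind the ridges (clip angles 0.012 to 0.07 rad) (all of step 2 and value of joint head between 0.036 and 0.044 m and x of plate in the frame of stage_home below 0.003 m and y of plate in the frame of stage_home between -0.004 and 0.004 m and z of plate in the frame of stage_home above -0.003 m and angle between the x axis of plate and the x axis of stand, either way round below 0.07 rad and angle between plate's own z axis and vertical below 0.04 rad and linear speed of plate below 0.01 m/s); the robot touches nothing.
It fails at once if a bystander is pushed more than 25 mm (distance of any of bowl, egg, loupe, tweezers from where it was at the start of the episode above 0.025 m).
It also fails if it takes over 58 s, if anything falls off the work surface, if the arm or the gripper's body presses on something with over 40 N, if the wrist force passes 120 N, or if a joint passes its speed limit or range.

## Working session

There is one attempt and no reset: what is moved stays moved. The work goes in short steps, Python scripts to look and compute and a tool call to move; the robot and the scene stay as the last step left them, time stands still between calls to the robot, and variables do not carry over. Pictures are saved under pics/ and viewed, and the job is handed in when it is done.

Besides the shell and the picture viewer there is one more tool, called by a JSON object that holds its "method" and its "body". move_arm: Moves the arm, as the interface text tells. Its arguments: {"type":"object","properties":{"gripper":{"type":"array"},"delta_pos":{"type":"array"},"turn":{"type":"array"},"grip_force":{"type":"number"}},"required":["gripper","delta_pos","turn"]}

```bash
mkdir -p pics; ls; python3 - <<'E'
from station import ctrl, eyes
import cv2
s=ctrl.sense()
for k in s: print(k,s[k])
for n in("side","top"):
    cv2.imwrite(f"pics/{n}0.png",eyes.get_image(n)); print(eyes.camera_info(n))
E
```

```text
pics
time_s 0.0
q [ 6.32763846e+01  1.48534286e+01  1.18688671e+00  7.64146214e+01
 -4.77575591e-04  8.12560684e+01]
dq [ 0.06166394 -0.09165628 -0.15097334 -0.02930749 -0.03337369  0.06800773]
effort [ 1.63587520e-03 -5.55640590e+01  3.44532394e+01  1.35663286e-02
 -2.78447233e-04  2.61963004e-05]
eef_pos [0.1696533  0.52287352 0.23062115]
tcp_rot [[-9.51165966e-01  3.08679299e-01 -6.29566034e-04]
 [ 3.08679871e-01  9.51165142e-01 -1.26900418e-03]
 [ 2.07105945e-04 -1.40136795e-03 -9.99998997e-01]]
ft_force [0.07337576 0.68246345 0.16388575]
moment [-0.00072184  0.03188577  0.00425592]
grip_width 0.08533055319980762
{'fov_y': 45.37768507436298, 'cx': 261.4683763124175, 'cy': 193.857056409385, 'k1': -0.15911994610470218, 'xyz': array([-0.06580025, -0.80652003,  0.92695712]), 'rotation': array([[ 0.7909913 , -0.37625131,  0.48246006],
       [-0.61152328, -0.51104856,  0.60404358],
       [ 0.01928833, -0.77282878, -0.6343214 ]])}
{'fov_y': 48.35047612589627, 'cx': 252.6976346604405, 'cy': 187.80092521765957, 'k1': -0.134359516031495, 'xyz': array([ 0.33534397, -0.0435521 ,  1.29291885]), 'rotation': array([[ 2.57098686e-02, -9.82245564e-01,  1.85829640e-01],
       [-9.99669325e-01, -2.51701583e-02,  5.26337282e-03],
       [-4.92563143e-04, -1.85903512e-01, -9.82567881e-01]])}
```

View pics/side0.png

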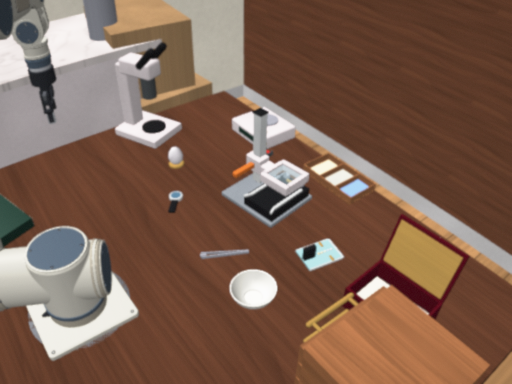

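View pics/top0.png

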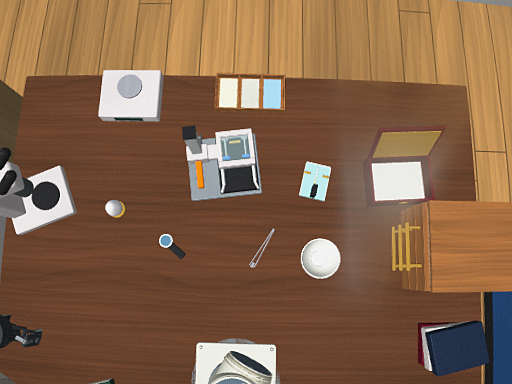

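```bash
cat > h.py <<'E'
import numpy as np, cv2
from station import ctrl, eyes
def K(n):
    c=eyes.camera_info(n); f=192/np.tan(np.radians(c['fov_y'])/2); return c,f
def proj(n,P):
    c,f=K(n); p=(np.atleast_2d(P)-c['xyz'])@c['rotation']; s=p[:,:2]/p[:,2:]; r2=(s**2).sum(1,keepdims=True)
    return s*(1+c['k1']*r2)*f+[c['cx'],c['cy']]
def unproj(n,uv,z):
    c,f=K(n); d=(np.atleast_2d(uv)-[c['cx'],c['cy']])/f; s=d.copy()
    for _ in range(20): s=d/(1+c['k1']*(s**2).sum(1,keepdims=True))
    r=np.c_[s,np.ones(len(s))]@c['rotation'].T
    return c['xyz']+r*((z-c['xyz'][2])/r[:,2])[:,None]
def crop(n,img,x0,y0,w,h,k,name):
    cv2.imwrite(name,cv2.resize(img[y0:y0+h,x0:x0+w],None,fx=k,fy=k,interpolation=cv2.INTER_CUBIC))
E
python3 - <<'E'
from h import *
t=cv2.imread('pics/top0.png'); s=cv2.imread('pics/side0.png')
crop('top',t,175,115,100,95,6,'pics/t_stand.png')
crop('top',t,290,150,50,60,9,'pics/t_plate.png')
crop('side',s,215,95,135,185,4,'pics/s_stand.png')
eyes.get_image('top');eyes.get_image('side')
for o in ['plate','stand','head_grip','head','bowl','tweezers','egg','loupe']:
  for n in('top','side'):
    m=eyes.masks_of(o,n)
    for d in m[:2]:
        r=d['region'].astype(np.uint8); c=max(cv2.findContours(r,0,2)[0],key=cv2.contourArea)
        print(o,n,round(d['score'],2),np.round(d['uv'],1),r.sum(),np.round(unproj(n,d['uv'],0)[0],3), np.round(cv2.minAreaRect(c),1) if 0 else cv2.minAreaRect(c))
        if d is m[0]: np.save(f'm_{o}_{n}.npy',r)
E
```

```text
plate top 0.6 [315.6 180. ] 897 [ 0.609 -0.231  0.   ] ((314.8411560058594, 180.46470642089844), (26.790912628173828, 35.468135833740234), 12.52880859375)
plate side 0.64 [316.5 255.1] 888 [ 0.599 -0.224  0.   ] ((318.95001220703125, 254.35000610351562), (25.298221588134766, 42.69075012207031), 71.56504821777344)
stand top 0.75 [223.5 164.6] 4765 [0.651 0.056 0.   ] ((221.9010009765625, 160.15870666503906), (75.77155303955078, 72.20789337158203), 83.2901611328125)
stand top 0.54 [228.3 150.6] 2024 [0.696 0.043 0.   ] ((220.92433166503906, 157.35406494140625), (52.97529220581055, 68.25962829589844), 81.02737426757812)
stand side 0.69 [265.8 188.8] 4729 [0.666 0.088 0.   ] ((257.2863464355469, 171.65301513671875), (107.42848205566406, 82.31855773925781), 57.40741729736328)
stand side 0.64 [275.8 175.8] 1554 [0.736 0.123 0.   ] ((272.2876892089844, 170.73287963867188), (72.68256378173828, 36.04867935180664), 20.556045532226562)
head_grip top 0.88 [227.6 149.1] 1970 [0.701 0.045 0.   ] ((222.0371551513672, 153.73292541503906), (44.53420639038086, 72.46119689941406), 65.29756927490234)
he
[... 1149 characters left out ...]
[0.514 0.379 0.   ] ((115.75, 207.75001525878906), (19.091880798339844, 18.384775161743164), 45.0)
egg side 0.78 [173.4 161. ] 213 [0.502 0.401 0.   ] ((175.37806701660156, 157.90245056152344), (20.208972930908203, 12.25790023803711), 83.6598129272461)
egg side 0.4 [171.6 199.6] 210 [0.395 0.221 0.   ] ((175.6103515625, 201.17587280273438), (12.373777389526367, 22.505327224731445), 4.763641834259033)
loupe top 0.63 [172.2 246.7] 332 [0.393 0.202 0.   ] ((170.8221893310547, 247.33139038085938), (31.477294921875, 14.99376392364502), 54.782405853271484)
loupe side 0.7 [169.4 202.2] 172 [0.383 0.214 0.   ] ((173.00003051757812, 201.0), (10.733125686645508, 22.360679626464844), 26.56505012512207)
```

View pics/t_stand.png

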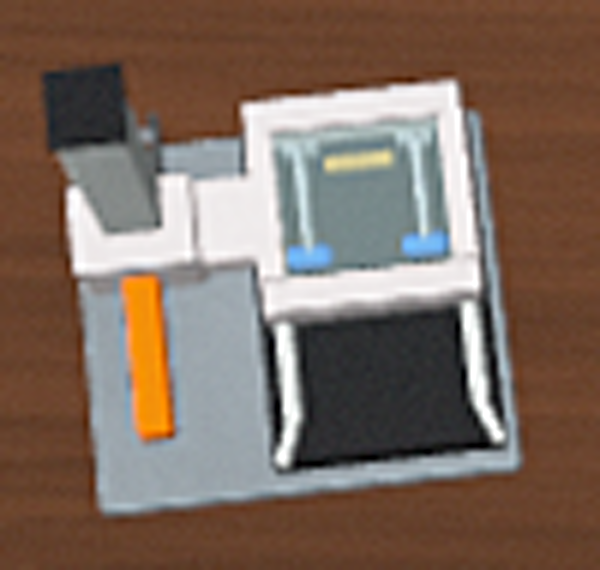

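View pics/t_plate.png

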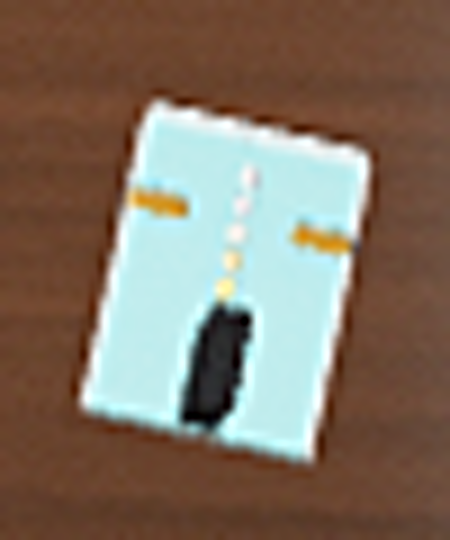

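View pics/s_stand.png

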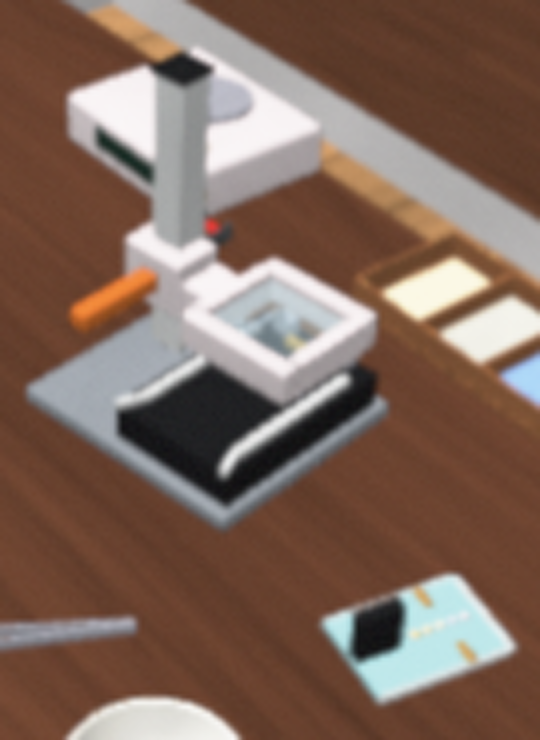

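```bash
cat > fit.py <<'E'
from h import *
from scipy.optimize import least_squares
def fit(T,S,x0,z0=0,verbose=True):
    # T,S lists of (X,Y,Z mm, u,v px)
    T=np.array(T,float).reshape(-1,5);S=np.array(S,float).reshape(-1,5)
    def res(p):
        c,s=np.cos(p[2]),np.sin(p[2]);R=np.array([[c,-s,0],[s,c,0],[0,0,1]])
        o=[]
        for n,A in(('top',T),('side',S)):
            if len(A): o.append((proj(n,A[:,:3]/1000@R.T+[p[0],p[1],z0])-A[:,3:]))
        return np.vstack(o)
    r=least_squares(lambda p:res(p).ravel(),x0,loss='soft_l1',f_scale=1)
    if verbose: print(np.round(r.x[:2],4),'yaw',round(np.degrees(r.x[2]),2)); print(np.round(np.c_[np.vstack([T,S])[:,:3],res(r.x)],1).tolist())
    return r.x
E
cat > f1.py <<'E'
from fit import *
def c(A,x0,y0,k): return [(X,Y,Z,x0+(u+.5)/k-.5,y0+(v+.5)/k-.5) for X,Y,Z,u,v in A]
T=c([(45,125,266,45,72),(45,95,266,120,64),(15,95,266,127,138),(15,125,266,50,150),
(79,53,101,243,104),(79,-53,101,458,80),(-27,53,71,268,320),(-27,-53,71,480,292),(55,17,52,325,170),(55,-17,52,392,163)],175,115,6)
S=c([(15,125,266,152,70),(15,95,266,190,82),(45,95,266,212,68),(45,125,266,180,52),(-27,53,101,183,315),(-27,-53,101,285,372),(79,-53,101,378,312),(79,53,101,275,258),(-90,58,45,118,410),(-90,-58,45,225,480)],215,95,4)
for t,s in((T,S),(T,[]),([],S)): p=fit(t,s,[.66,.03,.05])
p=fit(T,S,[.66,.03,.05],verbose=0)
Tp=c([(55,40,6,148,100),(55,-40,6,372,150),(-55,-40,6,312,460),(-55,40,6,80,408),(20,40,9,128,200),(20,-40,9,352,243)],290,150,9)
Sp=c([(-55,40,6,320,625),(55,40,6,458,573),(55,-40,6,518,648),(-55,-40,6,382,703)],215,95,4)
print('plate')
for t,s in((Tp,Sp),(Tp,[]),([],Sp)): q=fit(t,s,[.6,-.22,-.2])
E
python3 f1.py
```

```text
[0.654  0.0134] yaw 8.46
[[45.0, 125.0, 266.0, 0.3, 0.9], [45.0, 95.0, 266.0, -0.5, 0.8], [15.0, 95.0, 266.0, -0.6, -0.3], [15.0, 125.0, 266.0, 0.4, -0.8], [79.0, 53.0, 101.0, -0.2, -0.2], [79.0, -53.0, 101.0, 0.0, -0.4], [-27.0, 53.0, 71.0, 0.2, 1.3], [-27.0, -53.0, 71.0, 0.7, 1.7], [55.0, 17.0, 52.0, 0.2, 0.0], [55.0, -17.0, 52.0, 0.2, -0.1], [15.0, 125.0, 266.0, 0.4, -1.0], [15.0, 95.0, 266.0, -1.7, -0.4], [45.0, 95.0, 266.0, -0.1, -0.4], [45.0, 125.0, 266.0, 0.6, 0.0], [-27.0, 53.0, 101.0, -0.5, -0.6], [-27.0, -53.0, 101.0, 0.4, 0.8], [79.0, -53.0, 101.0, 0.4, 0.4], [79.0, 53.0, 101.0, -0.1, -0.6], [-90.0, 58.0, 45.0, -0.3, -1.3], [-90.0, -58.0, 45.0, 1.2, -0.6]]
[0.6546 0.0137] yaw 8.4
[[45.0, 125.0, 266.0, 0.2, 0.6], [45.0, 95.0, 266.0, -0.6, 0.5], [15.0, 95.0, 266.0, -0.7, -0.5], [15.0, 125.0, 266.0, 0.3, -1.1], [79.0, 53.0, 101.0, -0.3, -0.4], [79.0, -53.0, 101.0, -0.1, -0.6], [-27.0, 53.0, 71.0, 0.1, 1.1], [-27.0, -53.0, 71.0, 0.6, 1.5], [55.0, 17.0, 52.0, 0.1, -0.2], [55.0, -17.0, 52.0, 0.1, -0.3]]
[0.6526 0.012 ] yaw 8.47
[[15.0, 125.0, 266.0, 0.3, -0.7], [15.0, 95.0, 266.
[... 291 characters left out ...]
61 -0.2283] yaw -11.1
[[55.0, 40.0, 6.0, -0.1, 0.3], [55.0, -40.0, 6.0, 0.1, 0.2], [-55.0, -40.0, 6.0, 0.2, -0.0], [-55.0, 40.0, 6.0, 0.4, 0.1], [20.0, 40.0, 9.0, 0.0, -0.3], [20.0, -40.0, 9.0, 0.5, 0.5], [-55.0, 40.0, 6.0, 0.5, -0.8], [55.0, 40.0, 6.0, -0.6, -0.0], [55.0, -40.0, 6.0, 0.1, -0.3], [-55.0, -40.0, 6.0, -0.1, -0.6]]
[ 0.6065 -0.2277] yaw -11.23
[[55.0, 40.0, 6.0, -0.3, 0.1], [55.0, -40.0, 6.0, -0.0, 0.1], [-55.0, -40.0, 6.0, -0.0, -0.2], [-55.0, 40.0, 6.0, 0.2, -0.0], [20.0, 40.0, 9.0, -0.2, -0.5], [20.0, -40.0, 9.0, 0.3, 0.3]]
[ 0.6049 -0.2295] yaw -10.92
[[-55.0, 40.0, 6.0, 0.5, -0.3], [55.0, 40.0, 6.0, -0.7, 0.4], [55.0, -40.0, 6.0, 0.2, 0.1], [-55.0, -40.0, 6.0, -0.0, -0.1]]
```

```bash
cat > tgt.py <<'E'
from h import *
from scipy.spatial.transform import Rotation as Ro
O=np.array([.654,.0133,0]); YAW=np.radians(8.44)
Rs=Ro.from_euler('z',YAW).as_matrix()
def w(x,y,z): return O+Rs@(np.array([x,y,z])/1000)   # stand mm->world
def pose(g,lean,Rf=Rs,grasp=True):
    "g world grasp point, lean deg back from -x of frame Rf -> TCP pos,R"
    a=np.radians(lean); z=Rf@[np.sin(a),0,-np.cos(a)]; y=Rf[:,1]; R=np.c_[np.cross(y,z),y,z]
    return (g+.019*z if grasp else g),R
def delta(p,R,s=None):
    s=s or ctrl.sense(); R0=Ro.from_matrix(s['tcp_rot']).as_matrix(); p0=np.array(s['eef_pos'])
    return np.round(R0.T@(p-p0)/.03,2).tolist(), np.round(Ro.from_matrix(R0.T@R).as_rotvec(degrees=True)/8,2).tolist()
def stand(p): return np.round(Rs.T@(np.array(p)-O)*1000,1)
E
python3 - <<'E'
from tgt import *
T=[(142,440),(172,435),(125,278),(158,275)]
uv=[(175+(u+.5)/6-.5,115+(v+.5)/6-.5) for u,v in T]
print([stand(p) for p in unproj('top',uv,.098)])
print([stand(p) for p in unproj('side',[(215+(u+.5)/4-.5,95+(v+.5)/4-.5) for u,v in [(70,308),(82,313),(142,270)]],.098)])
s=ctrl.sense();print(s['q'],s['time_s'])
E
```

```text
[array([-80.6, 117.7,  98. ]), array([-79.9, 103.3,  98. ]), array([ -0.6, 118.2,  98. ]), array([ -1.1, 102.3,  98. ])]
[array([-79.4, 118.8,  98. ]), array([-77.3, 107.9,  98. ]), array([ -5.7, 115.5,  98. ])]
[ 6.32783827e+01  1.48158823e+01  1.23286862e+00  7.64150938e+01
 -1.07437969e-03  8.12562850e+01] 1.0
```

```bash
python3 - <<'E'
from tgt import *
print(w(-55,110,90))
print(delta(*pose(w(-55,110,190),25)))
E
```

```text
[0.58345054 0.11403616 0.09      ]
([-17.56, -8.6, 1.95], [-0.72, -3.07, -3.25])
```

{"method": "move_arm", "body": {"gripper": [-0.2,-0.2,-0.2,-0.2,-0.2,-0.2,-0.2,-0.2,-0.2,-0.2,-0.2,-0.2,-0.2,-0.2], "delta_pos": [[-17.56,-8.6,1.95],[-17.56,-8.6,1.95],[-17.56,-8.6,1.95],[-17.56,-8.6,1.95],[-17.56,-8.6,1.95],[-17.56,-8.6,1.95],[-17.56,-8.6,1.95],[-17.56,-8.6,1.95],[-17.56,-8.6,1.95],[-17.56,-8.6,1.95],[-17.56,-8.6,1.95],[-17.56,-8.6,1.95],[-17.56,-8.6,1.95],[-17.56,-8.6,1.95]], "turn": [[-0.72,-3.07,-3.25],[-0.72,-3.07,-3.25],[-0.72,-3.07,-3.25],[-0.72,-3.07,-3.25],[-0.72,-3.07,-3.25],[-0.72,-3.07,-3.25],[-0.72,-3.07,-3.25],[-0.72,-3.07,-3.25],[-0.72,-3.07,-3.25],[-0.72,-3.07,-3.25],[-0.72,-3.07,-3.25],[-0.72,-3.07,-3.25],[-0.72,-3.07,-3.25],[-0.72,-3.07,-3.25]], "grip_force": 60}}

```text
time_s: 2.75
eef_pos: [0.5907, 0.116, 0.1732]
tcp_rot: [[-0.896, -0.148, 0.419], [-0.134, 0.989, 0.063], [-0.423, -0.0, -0.906]]
ft_force: [-0.0, -0.2, -0.5]
grip_width: 0.0513
```

```bash
python3 - <<'E'
from tgt import *
s=ctrl.sense(); print(s['time_s'],s['q'],s['grip_width'],stand(s['eef_pos']))
print(delta(*pose(w(-55,110,190),25)),delta(*pose(w(-55,110,90),25)))
cv2.imwrite('pics/s1.png',eyes.get_image('side')[60:260,170:370].repeat(3,0).repeat(3,1))
E
```

```text
2.75 [  1.70809127   6.69267484 -23.63732299  34.78877138   2.8710296
  -6.18501652] 0.05127697066866495 [-47.5 110.9 173.2]
([-0.01, -0.03, 0.02], [0.0, 0.0, 0.01]) ([1.4, -0.03, 3.04], [0.0, 0.0, 0.01])
```

View pics/s1.png

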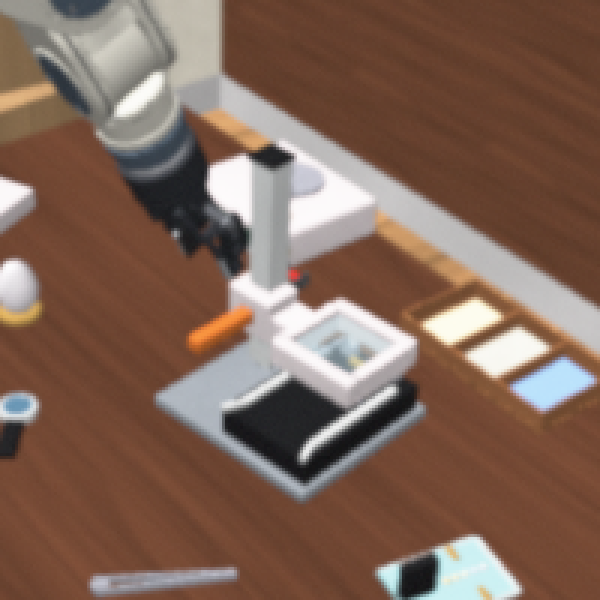

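The fingers hang above the orange handle, with their tips at about (238,270) in the crop. I'll go down and grip it.

{"method": "move_arm", "body": {"gripper": [-0.2,-0.2,-0.2,-0.2,-0.2,1,1,1,1,1,1], "delta_pos": [[0.7,-0.03,1.5],[1.15,-0.03,2.5],[1.4,-0.03,3.04],[1.4,-0.03,3.04],[1.4,-0.03,3.04],[1.4,-0.03,3.04],[1.4,-0.03,3.04],[1.4,-0.03,3.04],[1.4,-0.03,3.04],[1.4,-0.03,3.04],[1.4,-0.03,3.04]], "turn": [[0,0,0],[0,0,0],[0,0,0],[0,0,0],[0,0,0],[0,0,0],[0,0,0],[0,0,0],[0,0,0],[0,0,0],[0,0,0]], "grip_force": 60}}

```text
time_s: 4.18
eef_pos: [0.5918, 0.1163, 0.0735]
tcp_rot: [[-0.896, -0.149, 0.419], [-0.134, 0.989, 0.066], [-0.424, 0.003, -0.905]]
ft_force: [-4.0, 10.4, 4.2]
grip_width: 0.0169
```

```bash
python3 - <<'E'
from tgt import *
s=ctrl.sense(); print(s['time_s'],s['grip_width'],stand(s['eef_pos']),s['ft_force'])
R=s['tcp_rot']; print(np.array(R).T@[0,0,.046]/.03)
cv2.imwrite('pics/s2.png',eyes.get_image('side')[60:260,170:370].repeat(3,0).repeat(3,1))
E
```

```text
4.175 0.016883674194107023 [-46.4 111.   73.5] [-4.04852918 10.35555332  4.16428132]
[-0.65072133  0.00488933 -1.38839798]
```

View pics/s2.png

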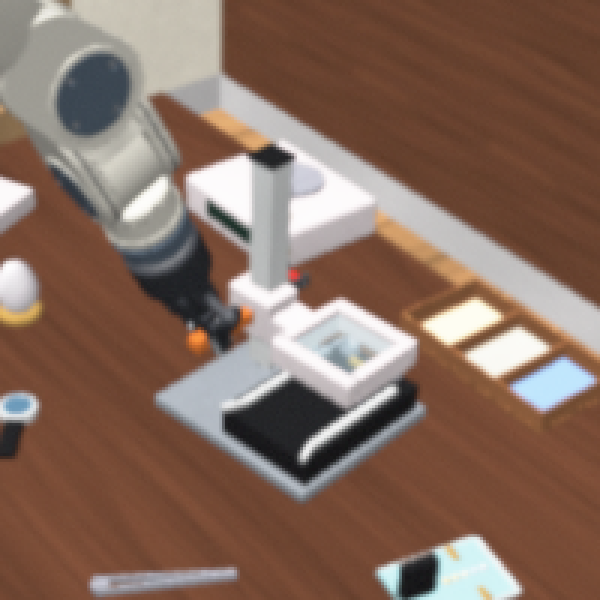

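{"method": "move_arm", "body": {"gripper": [1,1,1,1,1,1,1,1,1,1], "delta_pos": [[-0.08,0.02,-0.17],[-0.16,0.02,-0.35],[-0.24,0.02,-0.52],[-0.33,0.02,-0.7],[-0.41,0.02,-0.87],[-0.49,0.02,-1.05],[-0.57,0.02,-1.22],[-0.64,0.02,-1.37],[-0.65,0.02,-1.39],[-0.65,0.02,-1.39]], "turn": [[0,0,0],[0,0,0],[0,0,0],[0,0,0],[0,0,0],[0,0,0],[0,0,0],[0,0,0],[0,0,0],[0,0,0]], "grip_force": 60}}

```text
time_s: 5.48
eef_pos: [0.5918, 0.1163, 0.1186]
tcp_rot: [[-0.896, -0.149, 0.418], [-0.134, 0.989, 0.065], [-0.423, 0.002, -0.906]]
ft_force: [3.1, 9.1, -5.5]
grip_width: 0.0168
```

```bash
python3 - <<'E'
from tgt import *
s=ctrl.sense(); print(s['time_s'],s['grip_width'],stand(s['eef_pos']),s['ft_force'])
cv2.imwrite('pics/s3.png',eyes.get_image('side')[60:260,170:370].repeat(3,0).repeat(3,1))
E
```

```text
5.475 0.016755121332899574 [-46.4 111.  118.6] [ 3.13752748  9.12470793 -5.5432515 ]
```

View pics/s3.png

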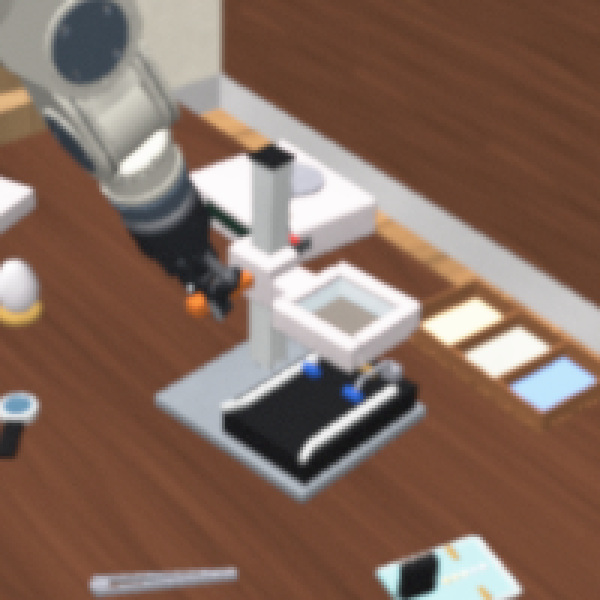

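{"method": "move_arm", "body": {"gripper": [1,1,1,-0.2,-0.2,-0.2,-0.2,-0.2], "delta_pos": [[0.03,0,0.06],[0.05,0,0.11],[0.06,0,0.13],[0.06,0,0.13],[0.06,0,0.13],[0.06,0,0.13],[0.06,0,0.13],[0.06,0,0.13]], "turn": [[0,0,0],[0,0,0],[0,0,0],[0,0,0],[0,0,0],[0,0,0],[0,0,0],[0,0,0]]}}

```text
time_s: 6.52
eef_pos: [0.5918, 0.1148, 0.1142]
tcp_rot: [[-0.896, -0.147, 0.418], [-0.133, 0.989, 0.062], [-0.423, -0.0, -0.906]]
ft_force: [-0.3, -0.6, 0.5]
grip_width: 0.0515
```

```bash
cat > plate.py <<'E'
from tgt import *
PY=np.radians(-11.1); PO=np.array([.6061,-.2283,0]); Rp=Ro.from_euler('z',PY).as_matrix()
def wp(x,y,z): return PO+Rp@(np.array([x,y,z])/1000)
E
python3 - <<'E'
from plate import *
s=ctrl.sense(); print(s['time_s'],s['grip_width'],stand(s['eef_pos']),s['ft_force'])
cv2.imwrite('pics/s4.png',eyes.get_image('side')[60:260,170:370].repeat(3,0).repeat(3,1))
R=np.array(s['tcp_rot'])
print('back along tool',delta(np.array(s['eef_pos'])-R[:,2]*.1,R,s))
print('above plate',delta(*pose(wp(-40,0,160),40,Rp),s), 'grasp',wp(-40,0,32))
print(w(-90,58,45),w(-80,110,130))
E
```

```text
6.525 0.051472087829712576 [-46.6 109.5 114.2] [-0.25762451 -0.55893851  0.48332779]
back along tool ([-0.0, -0.0, -3.33], [-0.0, -0.0, -0.0])
above plate ([1.45, -11.07, -1.82], [1.31, -1.85, 2.07]) grasp [ 0.56684829 -0.22059912  0.032     ]
[0.55646182 0.05746224 0.045     ] [0.55872129 0.11036682 0.13      ]
```

View pics/s4.png

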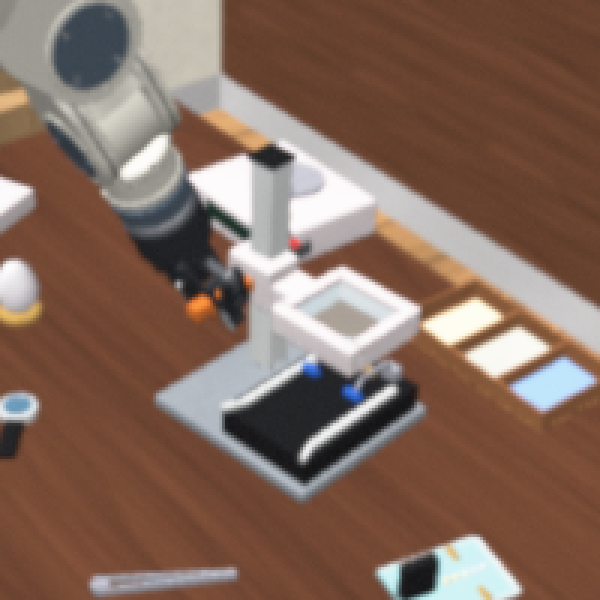

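The head stays up by itself with the fingers open and no contact force. Backing off, then going over the plate.

{"method": "move_arm", "body": {"gripper": [-0.2,-0.2,-0.2,-0.2,-0.2,-0.2,-0.2,-0.2,-0.2,-0.2,-0.2,-0.2,-0.2,-0.2], "delta_pos": [[0,0,-1.5],[0,0,-3.0],[0,-1,-3.6],[0.2,-3,-3.5],[0.5,-5,-3.2],[0.8,-7,-2.8],[1.1,-9,-2.3],[1.45,-11.07,-1.82],[1.45,-11.07,-1.82],[1.45,-11.07,-1.82],[1.45,-11.07,-1.82],[1.45,-11.07,-1.82],[1.45,-11.07,-1.82],[1.45,-11.07,-1.82]], "turn": [[0,0,0],[0,0,0],[0,0,0],[0.4,-0.6,0.6],[0.8,-1.1,1.2],[1.1,-1.5,1.8],[1.31,-1.85,2.07],[1.31,-1.85,2.07],[1.31,-1.85,2.07],[1.31,-1.85,2.07],[1.31,-1.85,2.07],[1.31,-1.85,2.07],[1.31,-1.85,2.07],[1.31,-1.85,2.07]]}}

```text
time_s: 8.32
eef_pos: [0.5789, -0.2223, 0.1455]
tcp_rot: [[-0.752, 0.192, 0.63], [0.147, 0.981, -0.123], [-0.642, 0.001, -0.766]]
ft_force: [0.1, 0.5, -0.6]
grip_width: 0.0509
```

```bash
python3 - <<'E'
from plate import *
s=ctrl.sense(); print(s['time_s'],s['q'],s['grip_width'],s['eef_pos'],s['ft_force'])
print(delta(*pose(wp(-40,0,160),40,Rp),s),delta(*pose(wp(-40,0,32),40,Rp),s))
cv2.imwrite('pics/s5.png',eyes.get_image('side')[130:330,210:410].repeat(3,0).repeat(3,1))
cv2.imwrite('pics/t5.png',eyes.get_image('top')[110:290,175:375].repeat(3,0).repeat(3,1))
E
```

```text
8.325 [-36.42045761   5.77510402 -38.46886573   8.63060912  15.99496082
 -19.9478158 ] 0.05094926450482638 [ 0.57886782 -0.22228912  0.14548082] [ 0.13746774  0.50237041 -0.57120194]
([-0.0, -0.02, 0.0], [0.01, -0.0, 0.0]) ([2.74, -0.02, 3.27], [0.01, -0.0, 0.0])
```

View pics/s5.png

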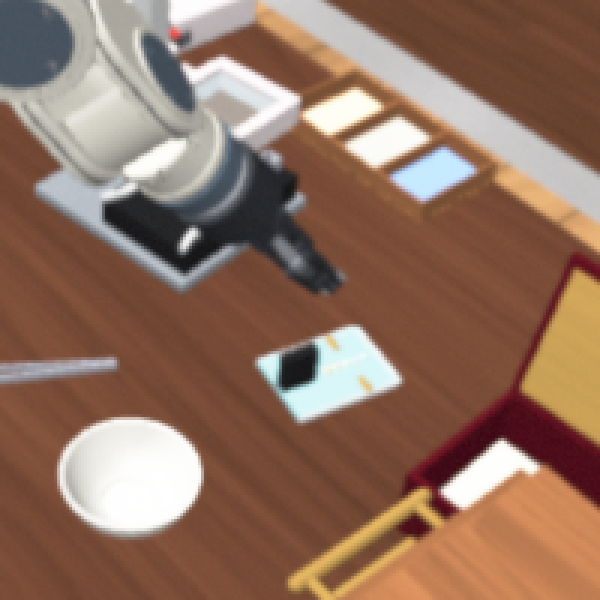

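View pics/t5.png

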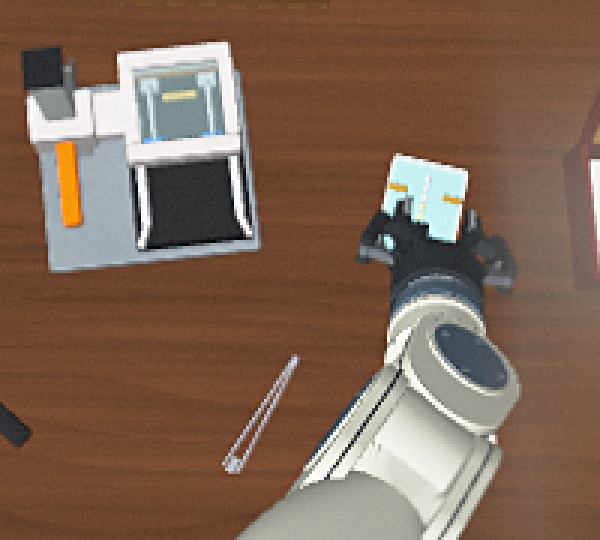

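{"method": "move_arm", "body": {"gripper": [-0.2,-0.2,-0.2,-0.2,-0.2,-0.2,1,1,1,1,1,1], "delta_pos": [[0.9,-0.02,1.07],[1.8,-0.02,2.14],[2.4,-0.02,2.86],[2.7,-0.02,3.22],[2.7,-0.02,3.22],[2.7,-0.02,3.22],[2.7,-0.02,3.22],[2.7,-0.02,3.22],[2.7,-0.02,3.22],[2.7,-0.02,3.22],[2.7,-0.02,3.22],[2.7,-0.02,3.22]], "turn": [[0,0,0],[0,0,0],[0,0,0],[0,0,0],[0,0,0],[0,0,0],[0,0,0],[0,0,0],[0,0,0],[0,0,0],[0,0,0],[0,0,0]], "grip_force": 70}}

```text
time_s: 9.93
eef_pos: [0.5789, -0.2234, 0.0201]
tcp_rot: [[-0.751, 0.192, 0.631], [0.147, 0.981, -0.124], [-0.643, 0.0, -0.766]]
ft_force: [-3.4, 1.6, 5.2]
grip_width: 0.0129
```

```bash
python3 - <<'E'
from plate import *
s=ctrl.sense(); print(s['time_s'],s['q'],s['grip_width'],s['eef_pos'],s['ft_force'])
print(delta(*pose(wp(-40,0,34),40,Rp),s))
cv2.imwrite('pics/s6.png',eyes.get_image('side')[180:310,250:410].repeat(4,0).repeat(4,1))
cv2.imwrite('pics/t6.png',eyes.get_image('top')[130:230,275:355].repeat(5,0).repeat(5,1))
E
```

```text
9.925 [-36.5323197   18.28696806 -48.94304517 -14.41311304  16.05426193
 -20.00585339] 0.012911998295760787 [ 0.57887347 -0.22338053  0.02011805] [-3.41902764  1.59696693  5.16625317]
([0.02, 0.01, 0.01], [0.0, 0.0, -0.0])
```

View pics/s6.png

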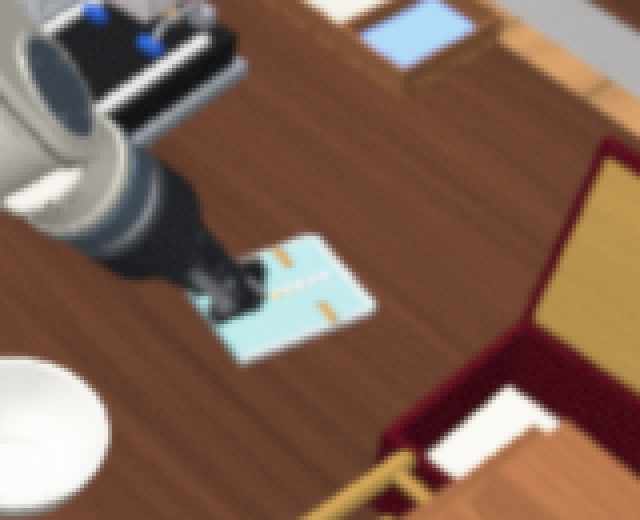

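View pics/t6.png

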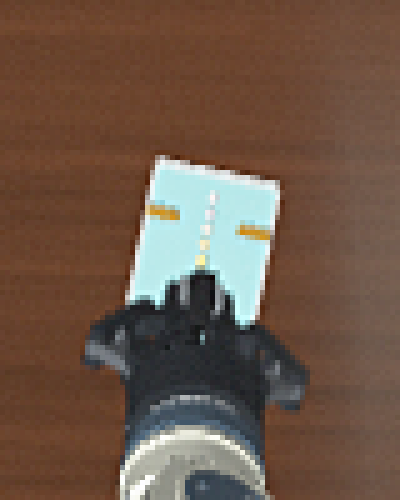

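```bash
python3 - <<'E'
from plate import *
import json
s=ctrl.sense(); R=np.array(s['tcp_rot'])
off=Rp.T@(np.array(s['eef_pos'])-PO)  # TCP in plate frame
Rrel=Rp.T@R
off[1]*=0.5
np.savez('rel.npz',off=off,Rrel=Rrel); print(off)
E
cat >> plate.py <<'E'
def target(X,Y,Z,dy=0.001):
    d=np.load('rel.npz'); R=Rs@d['Rrel']; 
    # true relation uses plate frame axes = stand axes
    return w(X,Y,Z)+[0,dy,0]+Rs@d['off'],R
E
python3 - <<'E'
from plate import *
s=ctrl.sense()
R=np.array(s['tcp_rot'])
print('up',delta(np.array(s['eef_pos'])+[0,0,.1],R,s))
for t in((-165,0,90),): print(t,delta(*target(*t),s), target(*t)[0])
E
```

```text
[-0.02773178 -0.00019148  0.02009464]
up ([-2.14, 0.0, -2.55], [-0.0, -0.0, -0.0])
(-165, 0, 90) ([1.99, 6.1, -5.59], [-1.57, 0.0, -1.87]) [ 0.46338359 -0.01417736  0.11009464]
```

{"method": "move_arm", "body": {"gripper": [1,1,1,1,1,1,1,1,1,1,1,1,1,1,1], "delta_pos": [[-0.3,0,-0.36],[-0.8,0,-0.95],[-1.4,0,-1.7],[-2.0,0,-2.4],[-1.8,0.6,-2.7],[-1.3,1.5,-3.2],[-0.7,2.5,-3.7],[0,3.5,-4.2],[0.6,4.4,-4.7],[1.2,5.2,-5.1],[1.7,5.8,-5.4],[1.99,6.1,-5.59],[1.99,6.1,-5.59],[1.99,6.1,-5.59],[1.99,6.1,-5.59]], "turn": [[0,0,0],[0,0,0],[0,0,0],[0,0,0],[-0.2,0,-0.24],[-0.5,0,-0.6],[-0.8,0,-0.95],[-1.1,0,-1.3],[-1.35,0,-1.6],[-1.57,0,-1.87],[-1.57,0,-1.87],[-1.57,0,-1.87],[-1.57,0,-1.87],[-1.57,0,-1.87],[-1.57,0,-1.87]]}}

```text
time_s: 11.9
eef_pos: [0.4638, -0.0148, 0.1097]
tcp_rot: [[-0.758, -0.146, 0.635], [-0.111, 0.989, 0.095], [-0.642, 0.001, -0.766]]
ft_force: [-0.2, 0.2, -2.9]
grip_width: 0.0131
```

```bash
python3 - <<'E'
from plate import *
s=ctrl.sense(); print(s['time_s'],s['q'],s['grip_width'],s['eef_pos'],s['ft_force'])
print(delta(*target(-165,0,90),s))
a=eyes.get_image('side');b=eyes.get_image('top');cv2.imwrite('pics/s7f.png',a);cv2.imwrite('pics/t7f.png',b)
crop('side',a,190,110,160,140,5,'pics/s7.png');crop('top',b,180,120,110,100,6,'pics/t7.png')
E
```

```text
11.9 [-26.16585731  -6.5837437  -57.17771738   4.80603101  21.41650544
 -27.81295813] 0.01312041811440215 [ 0.46378491 -0.01482696  0.10971746] [-0.2393144   0.23575769 -2.89709934]
([-0.0, 0.02, -0.02], [-0.0, -0.01, -0.01])
```

View pics/s7.png

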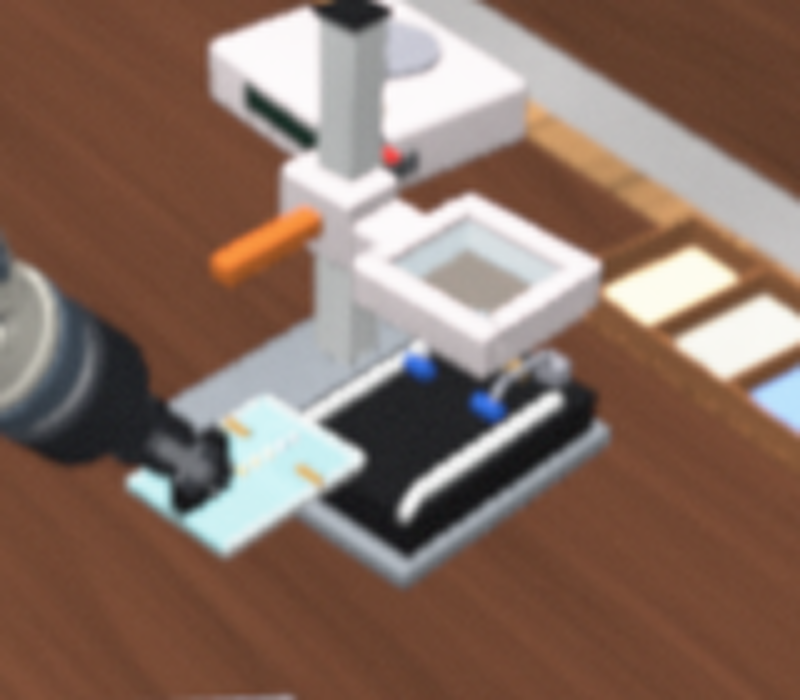

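View pics/t7.png

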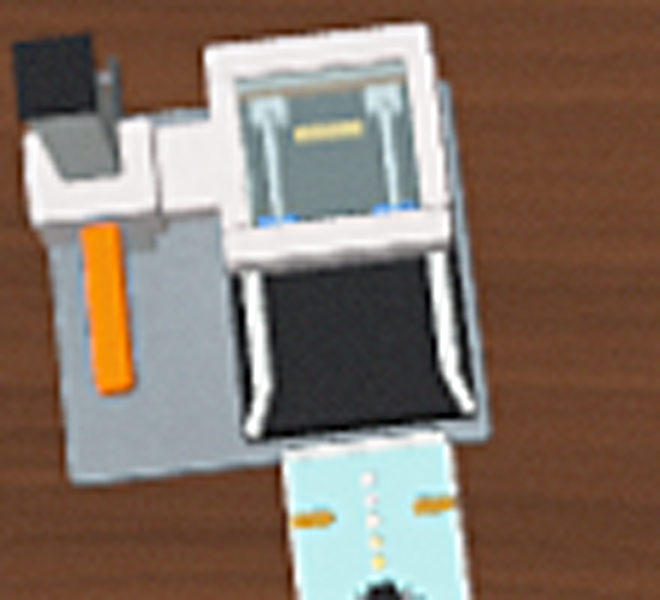

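```bash
python3 - <<'E'
from plate import *
f=lambda L,x0,y0,k:[(x0+(u+.5)/k-.5,y0+(v+.5)/k-.5) for u,v in L]
print('top lead L,R',[stand(p) for p in unproj('top',f([(283,452),(447,432),(313,519),(417,505)],180,120,6),.096)])
print('side lead L,R, trail R,L',[stand(p) for p in unproj('side',f([(268,397),(365,458),(225,555),(128,483)],190,110,5),.096)])
print('rail bend top L inner,R inner, flare ends',[stand(p) for p in unproj('top',f([(272,385),(440,360),(252,435),(472,408),(268,270),(428,255)],180,120,6),.050)])
print('side stage corner, rail R flare end top',[stand(p) for p in unproj('side',f([(410,555),(408,510),(412,487)],190,110,5),.047)])
E
```

```text
top lead L,R [array([-110.2,   39.3,   96. ]), array([-110. ,  -38.9,   96. ]), array([-143.7,   28.8,   96. ]), array([-143. ,  -20.6,   96. ])]
side lead L,R, trail R,L [array([-112.5,   37.2,   96. ]), array([-112.1,  -40. ,   96. ]), array([-222.7,  -42.6,   96. ]), array([-220.3,   37.5,   96. ])]
rail bend top L inner,R inner, flare ends [array([-67.9,  42.9,  50. ]), array([-65.5, -41. ,  50. ]), array([-91.7,  55.4,  50. ]), array([-91.4, -53.8,  50. ]), array([-9.6, 38.5, 50. ]), array([-11.6, -41.6,  50. ])]
side stage corner, rail R flare end top [array([-112.8,  -77.3,   47. ]), array([-85.6, -50.4,  47. ]), array([-69.1, -38.3,  47. ])]
```

```bash
python3 - <<'E'
from plate import *
s=ctrl.sense()
for t in((-150,.5,70),(-148,.5,48),(-130,.5,47),(-120,.5,46),(-110,.5,45.5)): print(t,delta(*target(*t),s))
E
```

```text
(-150, 0.5, 70) ([0.04, 0.03, 0.82], [0.0, -0.01, -0.01])
(-148, 0.5, 48) ([0.46, 0.03, 1.42], [0.0, -0.01, -0.01])
(-130, 0.5, 47) ([0.02, 0.03, 1.83], [0.0, -0.01, -0.01])
(-120, 0.5, 46) ([-0.22, 0.03, 2.07], [0.0, -0.01, -0.01])
(-110, 0.5, 45.5) ([-0.46, 0.03, 2.3], [0.0, -0.01, -0.01])
```

{"method": "move_arm", "body": {"gripper": [1,1,1,1,1,1,1,1,1,1,1,1], "delta_pos": [[0.02,0.03,0.4],[0.04,0.03,0.82],[0.25,0.03,1.12],[0.46,0.03,1.42],[0.31,0.03,1.55],[0.16,0.03,1.7],[0.02,0.03,1.83],[-0.1,0.03,1.95],[-0.22,0.03,2.07],[-0.34,0.03,2.19],[-0.46,0.03,2.3],[-0.46,0.03,2.3]], "turn": [[0,0,0],[0,0,0],[0,0,0],[0,0,0],[0,0,0],[0,0,0],[0,0,0],[0,0,0],[0,0,0],[0,0,0],[0,0,0],[0,0,0]]}}

```text
time_s: 13.5
eef_pos: [0.5177, -0.0052, 0.0655]
tcp_rot: [[-0.758, -0.147, 0.635], [-0.112, 0.989, 0.095], [-0.642, 0.001, -0.766]]
ft_force: [0.6, -0.7, -3.4]
grip_width: 0.0133
```

```bash
python3 - <<'E'
from plate import *
s=ctrl.sense(); print(s['time_s'],s['grip_width'],s['eef_pos'],s['ft_force'],s['moment'])
print('resid',delta(*target(-110,0.5,45.5),s))
a=eyes.get_image('side');b=eyes.get_image('top')
crop('side',a,190,110,160,140,5,'pics/s8.png');crop('top',b,180,120,110,100,6,'pics/t8.png')
E
```

```text
13.5 0.013291004445346236 [ 0.51770674 -0.00515252  0.06554749] [ 0.5501718  -0.66433566 -3.38086796] [-0.12279502  1.00143063  0.03953464]
resid ([0.0, -0.02, -0.0], [0.0, -0.01, -0.0])
```

View pics/s8.png

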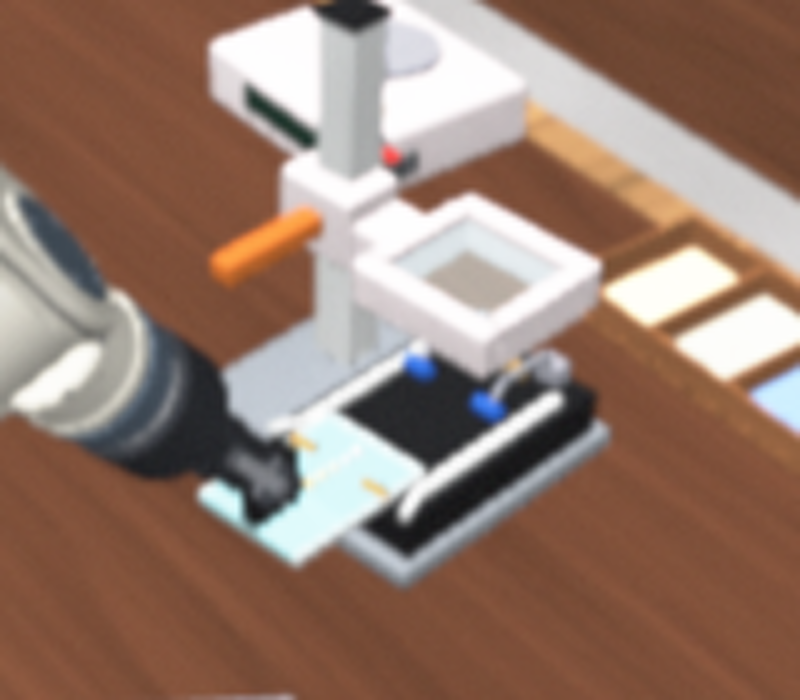

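View pics/t8.png

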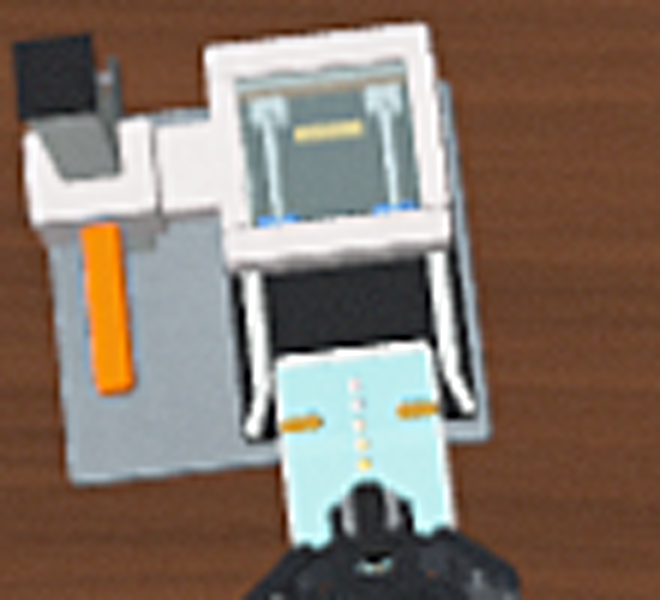

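```bash
python3 - <<'E'
from plate import *
s=ctrl.sense()
for t in((-60,.8,45.3),(-30,1,45),): print(t,delta(*target(*t),s))
E
```

```text
(-60, 0.8, 45.3) ([-1.29, -0.01, 1.08], [0.0, -0.01, -0.01])
(-30, 1, 45) ([-2.05, -0.0, 1.73], [0.0, -0.01, -0.01])
```

{"method": "move_arm", "body": {"gripper": [1,1,1,1,1,1,1,1,1,1,1,1], "delta_pos": [[-0.22,0,0.18],[-0.43,0,0.36],[-0.65,0,0.54],[-0.86,0,0.72],[-1.08,0,0.9],[-1.29,0,1.08],[-1.42,0,1.19],[-1.55,0,1.3],[-1.67,0,1.41],[-1.8,0,1.52],[-1.93,0,1.63],[-2.05,0,1.73]], "turn": [[0,0,0],[0,0,0],[0,0,0],[0,0,0],[0,0,0],[0,0,0],[0,0,0],[0,0,0],[0,0,0],[0,0,0],[0,0,0],[0,0,0]]}}

```text
time_s: 15.1
eef_pos: [0.5964, 0.0066, 0.0651]
tcp_rot: [[-0.759, -0.146, 0.635], [-0.111, 0.989, 0.095], [-0.642, 0.001, -0.767]]
ft_force: [-9.9, -1.1, 4.3]
grip_width: 0.0131
```

```bash
python3 - <<'E'
from plate import *
s=ctrl.sense(); print(s['time_s'],s['grip_width'],s['eef_pos'],Rs.T@s['ft_force'],s['moment'])
print('resid',delta(*target(-30,1,45),s))
for t in((-10,1,45),(0,1,45),(3,1,45)): print(t,delta(*target(*t),s))
a=eyes.get_image('side');b=eyes.get_image('top')
crop('side',a,190,110,160,140,5,'pics/s9.png');crop('top',b,180,120,110,100,6,'pics/t9.png')
E
```

```text
15.1 0.01312573873800451 [0.5963551 0.0066256 0.0650904] [-9.94839135  0.33846033  4.25472225] [-0.28119433  1.32493132 -0.01634258]
resid ([-0.01, -0.0, 0.01], [0.0, -0.01, -0.01])
(-10, 1, 45) ([-0.52, -0.0, 0.44], [0.0, -0.01, -0.01])
(0, 1, 45) ([-0.78, -0.0, 0.65], [0.0, -0.01, -0.01])
(3, 1, 45) ([-0.85, -0.0, 0.71], [0.0, -0.01, -0.01])
```

View pics/s9.png

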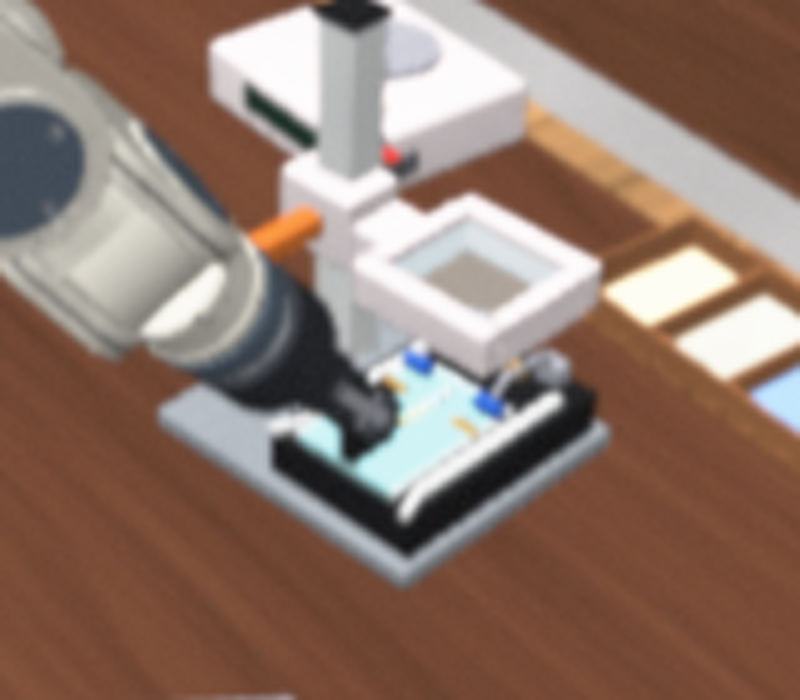

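View pics/t9.png

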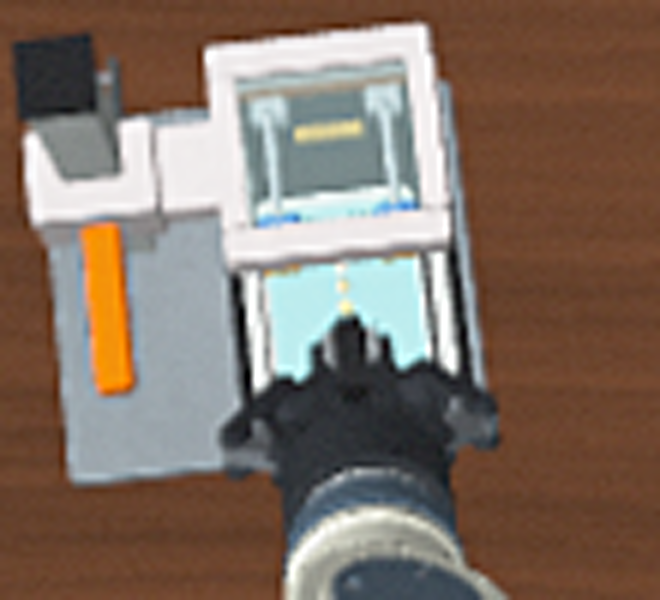

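{"method": "move_arm", "body": {"gripper": [1,1,1,1,1,1,1,1], "delta_pos": [[-0.13,0,0.11],[-0.26,0,0.22],[-0.39,0,0.33],[-0.52,0,0.44],[-0.62,0,0.52],[-0.7,0,0.59],[-0.77,0,0.64],[-0.78,0,0.65]], "turn": [[0,0,0],[0,0,0],[0,0,0],[0,0,0],[0,0,0],[0,0,0],[0,0,0],[0,0,0]]}}

```text
time_s: 16.2
eef_pos: [0.6257, 0.011, 0.0651]
tcp_rot: [[-0.759, -0.146, 0.634], [-0.111, 0.989, 0.094], [-0.641, 0.001, -0.768]]
ft_force: [-23.3, -4.3, 13.9]
grip_width: 0.013
```

```bash
python3 - <<'E'
from plate import *
s=ctrl.sense(); print(s['time_s'],s['grip_width'],s['eef_pos'],Rs.T@s['ft_force'],s['moment'])
print('resid',delta(*target(0,1,45),s))
for t in((1.5,1,45),(3,1,45)): print(t,delta(*target(*t),s))
a=eyes.get_image('side');b=eyes.get_image('top')
crop('side',a,240,150,90,80,8,'pics/s10.png');crop('top',b,180,120,110,100,6,'pics/t10.png')
E
```

```text
16.2 0.01298382775374366 [0.62570245 0.01097365 0.06505744] [-23.64509085  -0.85361859  13.86188356] [-0.48226321  1.92680663 -0.03409069]
resid ([-0.02, -0.0, 0.02], [-0.0, -0.02, -0.01])
(1.5, 1, 45) ([-0.06, -0.0, 0.05], [-0.0, -0.02, -0.01])
(3, 1, 45) ([-0.1, -0.0, 0.08], [-0.0, -0.02, -0.01])
```

View pics/s10.png

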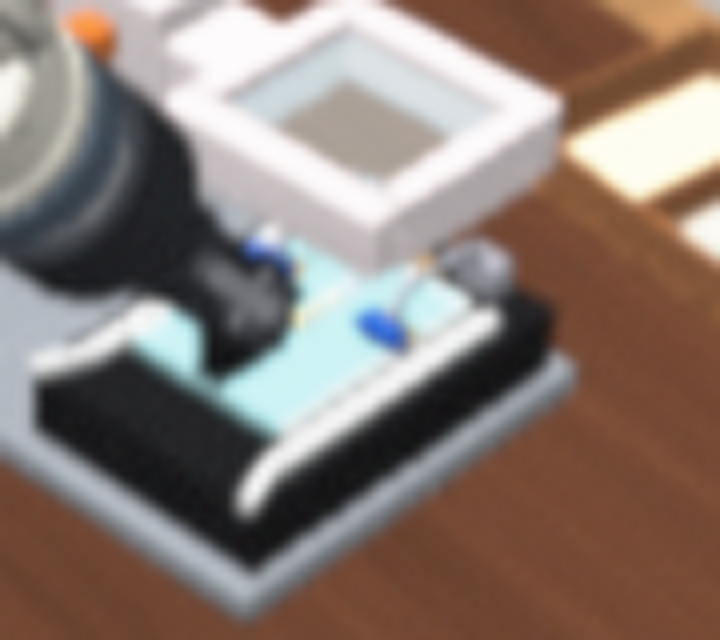

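View pics/t10.png

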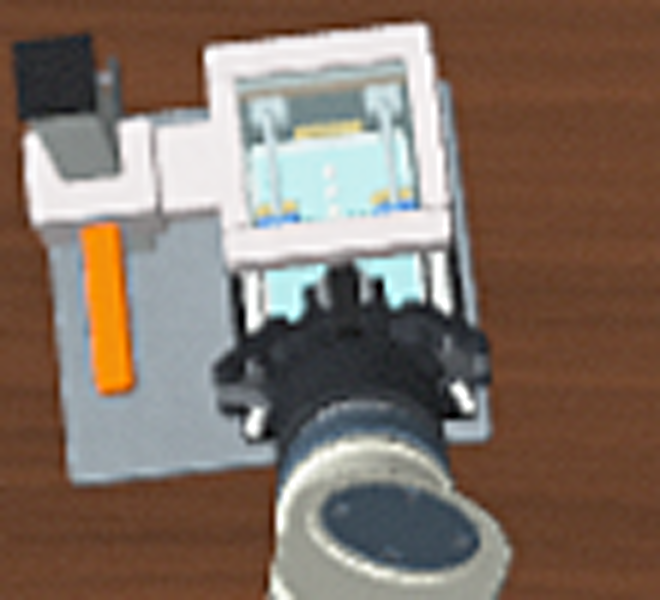

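{"method": "move_arm", "body": {"gripper": [1,1,1], "delta_pos": [[-0.02,0,0.02],[-0.04,0,0.03],[-0.04,0,0.03]], "turn": [[0,0,0],[0,0,0],[0,0,0]]}}

```text
time_s: 16.68
eef_pos: [0.6258, 0.011, 0.065]
tcp_rot: [[-0.76, -0.145, 0.633], [-0.111, 0.989, 0.094], [-0.64, 0.001, -0.768]]
ft_force: [-35.5, -6.1, 23.1]
grip_width: 0.013
```

```bash
python3 - <<'E'
from plate import *
s=ctrl.sense(); print(s['time_s'],s['grip_width'],s['eef_pos'],Rs.T@s['ft_force'],s['moment'])
print('resid',delta(*target(0,1,45),s))
E
```

```text
16.675 0.013032372624278313 [0.62578465 0.01096646 0.06504235] [-36.01043961  -0.84798484  23.05799063] [-0.66049285  2.61952922 -0.12639399]
resid ([-0.02, -0.0, 0.01], [-0.0, -0.03, -0.02])
```

The tool moved 0.1 mm while the force rose by 12 N, so the plate is against the brass stop. I'll ease off and let go.

{"method": "move_arm", "body": {"gripper": [1,1,1,0.4,0,-0.2,-0.2,-0.2], "delta_pos": [[0.02,0,-0.02],[0.05,0,-0.04],[0.08,0,-0.07],[0.08,0,-0.07],[0.08,0,-0.07],[0.08,0,-0.07],[0.08,0,-0.07],[0.08,0,-0.07]], "turn": [[0,0,0],[0,0,0],[0,0,0],[0,0,0],[0,0,0],[0,0,0],[0,0,0],[0,0,0]]}}

```text
time_s: 17.68
eef_pos: [0.6255, 0.0108, 0.0655]
tcp_rot: [[-0.758, -0.147, 0.635], [-0.112, 0.989, 0.095], [-0.642, 0.001, -0.766]]
ft_force: [0.2, 0.6, 0.4]
grip_width: 0.0513
```

```bash
python3 - <<'E'
from plate import *
s=ctrl.sense(); print(s['time_s'],s['grip_width'],s['eef_pos'],Rs.T@s['ft_force'],s['moment'])
print('resid',delta(*target(0,1,45),s))
a=eyes.get_image('side');b=eyes.get_image('top')
crop('side',a,240,150,90,80,8,'pics/s11.png');crop('top',b,180,120,110,100,6,'pics/t11.png')
E
```

```text
17.675 0.051260485431908705 [0.62547702 0.0108221  0.06554662] [0.25363204 0.56213651 0.43081526] [-0.04234504  0.5309265   0.01472338]
resid ([-0.02, 0.0, 0.03], [0.0, -0.01, -0.01])
```

View pics/s11.png

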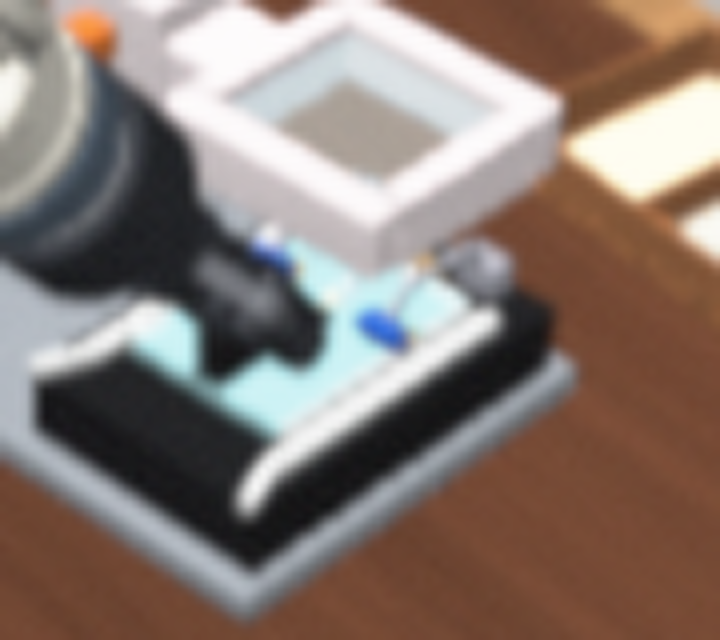

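{"method": "move_arm", "body": {"gripper": [-0.2,-0.2,-0.2,-0.2,-0.2,-0.2,-0.2,-0.2], "delta_pos": [[0,0,-0.7],[0,0,-1.7],[0,0,-3],[0,0,-4.5],[0,-1,-6],[0,-3,-6.5],[0,-5,-6.5],[0,-5,-6.5]], "turn": [[0,0,0],[0,0,0],[0,0,0],[0,0,0],[0,0,0],[0,0,0],[0,0,0],[0,0,0]]}}

```text
time_s: 18.77
eef_pos: [0.5241, -0.1607, 0.2152]
tcp_rot: [[-0.758, -0.142, 0.636], [-0.108, 0.99, 0.091], [-0.643, -0.0, -0.766]]
ft_force: [-0.0, -0.3, -0.4]
grip_width: 0.0512
```

```bash
python3 - <<'E'
from plate import *
s=ctrl.sense(); print(s['time_s'],s['eef_pos'],s['ft_force'])
a=eyes.get_image('side');b=eyes.get_image('top');cv2.imwrite('pics/s12f.png',a);cv2.imwrite('pics/t12f.png',b)
crop('side',a,240,150,90,80,8,'pics/s12.png');crop('top',b,180,120,110,100,6,'pics/t12.png')
E
```

```text
18.775 [ 0.5240851  -0.16069303  0.21519037] [-0.01362457 -0.29755035 -0.41726237]
```

View pics/s12.png

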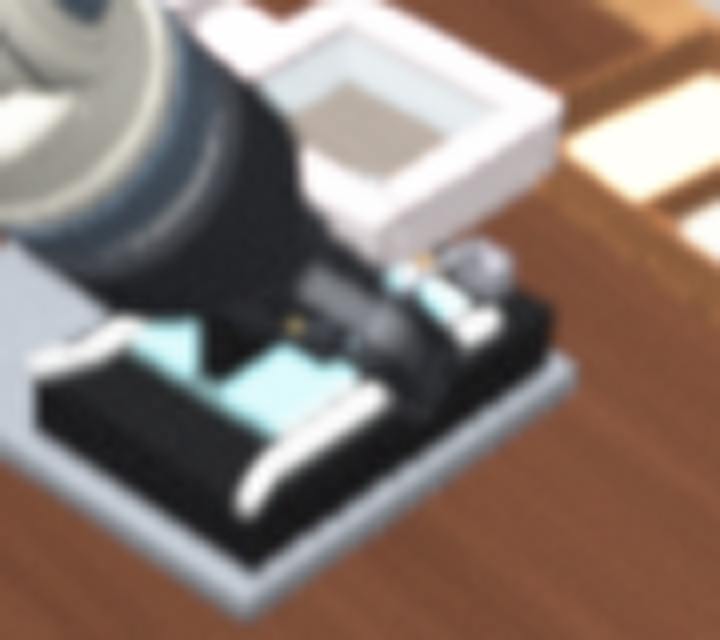

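View pics/t12.png

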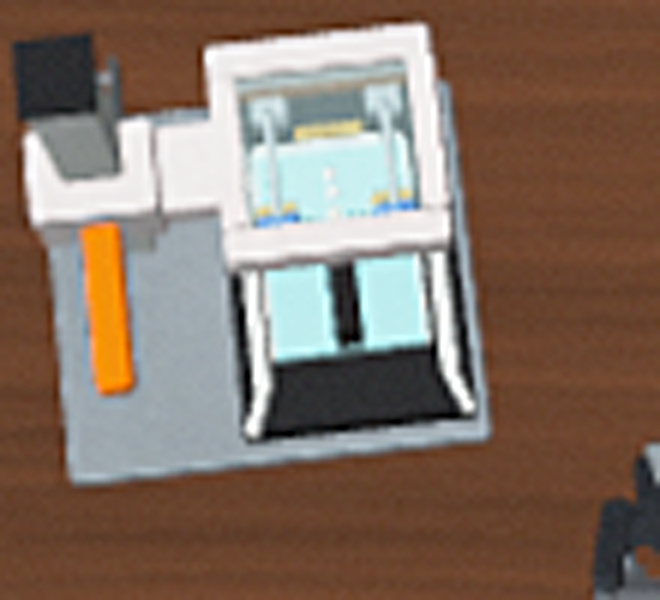

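View pics/t12f.png

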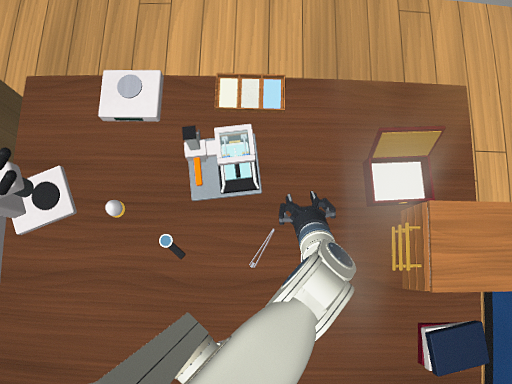

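{"method": "move_arm", "body": {"gripper": [-0.2,-0.2,-0.2,-0.2,-0.2,-0.2,-0.2,-0.2,-0.2,-0.2], "delta_pos": [[0.7,0,-2],[1.5,1,-4],[1.9,2.5,-5],[1.9,4.5,-5],[1.9,6,-5],[1.9,7.3,-5],[1.9,7.3,-5],[1.9,7.3,-5],[1.9,7.3,-5],[1.9,7.3,-5]], "turn": [[0,0,0],[0,0,0],[0,0,0],[0,0,0],[0,0,0],[0,0,0],[0,0,0],[0,0,0],[0,0,0],[0,0,0]]}}

```text
time_s: 20.12
eef_pos: [0.3533, 0.0385, 0.2931]
tcp_rot: [[-0.759, -0.143, 0.635], [-0.109, 0.99, 0.093], [-0.642, 0.002, -0.767]]
ft_force: [0.2, -0.9, 0.7]
grip_width: 0.0511
```

```bash
python3 - <<'E'
from plate import *
s=ctrl.sense(); print(s['time_s'],s['eef_pos'],s['ft_force'])
a=eyes.get_image('side');b=eyes.get_image('top');cv2.imwrite('pics/s13f.png',a);cv2.imwrite('pics/t13f.png',b)
crop('side',a,240,150,90,80,8,'pics/s13.png')
f=lambda L,x0,y0,k:[(x0+(u+.5)/k-.5,y0+(v+.5)/k-.5) for u,v in L]
print([stand(p) for p in unproj('top',f([(275,362),(430,343)],180,120,6),.051)])
# rollers: centre z for angles 0.035/.085, ridge, head
def pr(n,x,y,z,x0,y0,k): return np.round((proj(n,w(x,y,z)+[0,.001,0])[0]-[x0,y0]+.5)*k-.5)
for y in(29,-29):
  for lab,zz in(('glass',57),('ridge',60)): print(y,lab,pr('side',10,y,zz,240,150,8),pr('top',10,y,zz,180,120,6))
for z in(101,137,141,145,181): print('head top front corners z',z,pr('side',-27,-53,z,240,150,8),pr('top',79,53,z,180,120,6),pr('top',79,-53,z,180,120,6))
E
```

```text
20.125 [0.35326868 0.03850252 0.2931143 ] [ 0.20882787 -0.94144749  0.67014388]
[array([-56.8,  40.1,  51. ]), array([-56.6, -37.1,  51. ])]
29 glass [270. 262.] [280. 226.]
29 ridge [271. 256.] [279. 225.]
-29 glass [383. 329.] [396. 213.]
-29 ridge [384. 323.] [395. 211.]
head top front corners z 101 [372. 310.] [210.  73.] [426.  47.]
head top front corners z 137 [378. 231.] [203.  49.] [426.  23.]
head top front corners z 141 [378. 222.] [203.  46.] [426.  20.]
head top front corners z 145 [379. 213.] [202.  44.] [426.  17.]
head top front corners z 181 [384. 130.] [195.  18.] [425.  -9.]
```

View pics/s13.png

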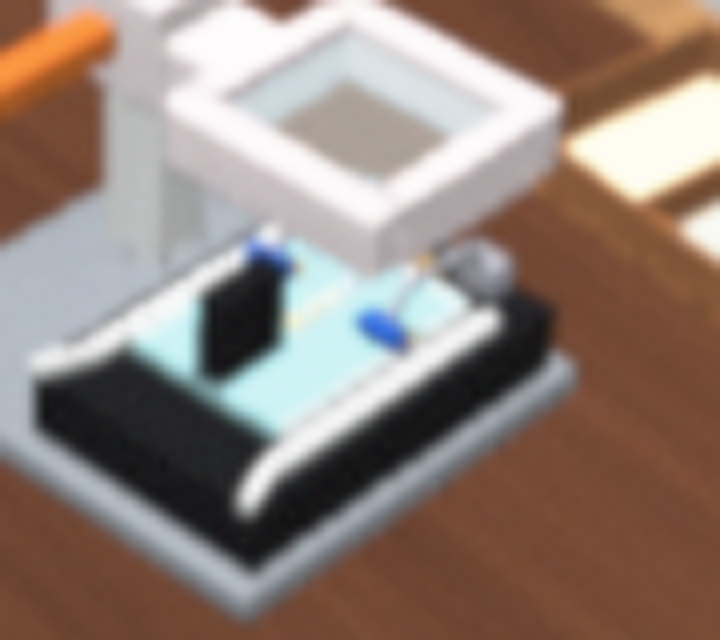

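View pics/s13f.png

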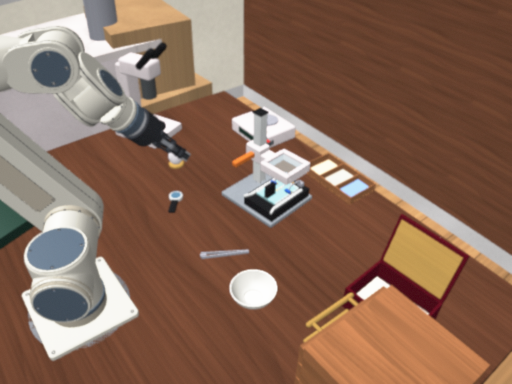

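```bash
python3 - <<'E'
from plate import *
b=cv2.imread('pics/t13f.png'); crop('top',b,215,128,42,55,11,'pics/t13z.png')
from scipy.ndimage import map_coordinates
g=b.astype(float)
def q(n,x,y,z): return proj(n,w(x,y,z)+[0,.001,0])[0]
for nm,y,z,xs in(('lead->stop y10',10,51,range(44,72,2)),('y-10',-10,51,range(44,72,2)),('trail y30',30,51,range(-66,-46,2)),('trail y-30',-30,51,range(-66,-46,2)),('ridge y 36?',0,54,range(10,30,2))):
    print(nm)
    for x in xs:
        uv=np.mean([q('top',x,y+d,z) for d in(-4,0,4)],0); print(x,[int(map_coordinates(g[:,:,c],[[uv[1]],[uv[0]]],order=1)[0]) for c in range(3)],end=' ')
    print()
E
```

```text
lead->stop y10
44 [239, 239, 199] 46 [240, 239, 205] 48 [241, 239, 215] 50 [240, 239, 223] 52 [231, 234, 224] 54 [209, 221, 215] 56 [170, 209, 212] 58 [142, 200, 211] 60 [149, 200, 209] 62 [147, 175, 173] 64 [141, 143, 126] 66 [140, 137, 118] 68 [138, 134, 115] 70 [137, 136, 117] 
y-10
44 [239, 238, 197] 46 [239, 238, 198] 48 [241, 239, 212] 50 [239, 237, 221] 52 [231, 232, 224] 54 [193, 214, 209] 56 [166, 208, 210] 58 [152, 215, 225] 60 [150, 200, 208] 62 [146, 177, 176] 64 [139, 139, 122] 66 [138, 133, 112] 68 [138, 136, 116] 70 [138, 136, 118] 
trail y30
-66 [47, 47, 44] -64 [46, 46, 44] -62 [39, 37, 38] -60 [53, 51, 46] -58 [87, 85, 68] -56 [168, 165, 122] -54 [220, 217, 166] -52 [249, 247, 199] -50 [243, 241, 194] -48 [239, 238, 190] 
trail y-30
-66 [50, 49, 49] -64 [44, 44, 43] -62 [40, 40, 39] -60 [39, 37, 39] -58 [95, 92, 73] -56 [164, 161, 119] -54 [228, 225, 170] -52 [244, 242, 188] -50 [242, 240, 191] -48 [240, 238, 189] 
ridge y 36?
10 [228, 230, 233] 12 [225, 230, 228] 14 [226, 233, 223] 16 [231, 235, 220] 18 [235, 236, 214] 20 [238, 236, 205] 22 [238, 236, 210] 24 [237, 235, 223] 26 [239, 238, 229] 28 [239, 238, 221]
```

View pics/t13z.png

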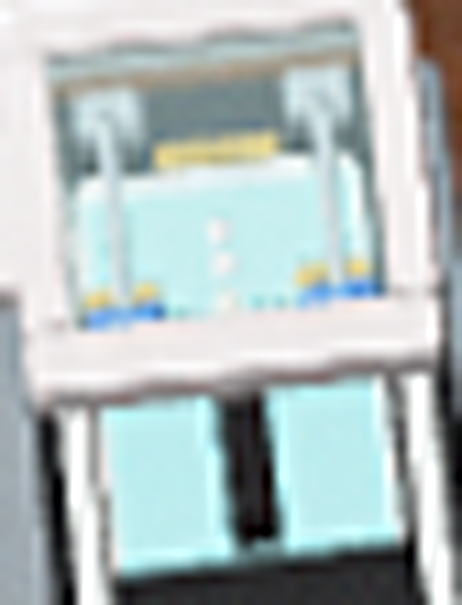

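```bash
python3 - <<'E'
from station import ctrl
print(ctrl.finish_job(), ctrl.sense()['time_s'])
E
```

```text
the job is handed in; nothing more can be done
the job is handed in; nothing more can be done
```

I raised the head one notch and let it go. I then slid the plate home against the brass stop, released it, moved the arm clear and handed the job in at about 20 s. No verdict was reported, so the results below come from my own last checks.

- **Head:** the front corner of its top sits where a 40 mm lift should put it, and it stayed up unaided after I let go.
- **Plate against the stop:** near the end the push rose from 24 to 36 N for only 0.1 mm of travel. No dark gap shows between the plate and the stop.
- **Plate position:** the edge brightness in the top picture puts the plate about 0.6 mm short of home. My corner picks put it about 1.7 mm short, so the two disagree by about 1 mm. Both are within the 3 mm allowed. It looks straight and roughly centred between the rails.
- **Rollers:** both ridges lie past both rollers. The right roller is at the height expected on the glass. The left one is partly hidden behind the black grip and fits less exactly.
- **Bystanders and arm:** I did not re-measure the bystanders, but the last pictures show no visible movement. The arm was clear of everything, with only sensor-noise force at the wrist.

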